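# Open the lamp compartment of a bench photometer

## Robot

A 7-joint arm with a two-finger parallel gripper is mounted at the origin on the work surface. World frame = base frame: x ahead of the robot, y to its left, z up, the work surface at z = 0. Lengths are in m, angles in rad, forces in N, time in s.
With the tool pointing down it reaches from about 0.425 to 0.8 m from the base axis. Payload 8.3 kg.
Tool frame: the origin (TCP) lies midway between the tips of the shut fingers; the grasp point (between the pads) lies manip.grip_depth behind it (manip.grip_depth is the distance from the TCP to the grasp point, in m); z points along the fingers, y is the line along which they close (so a half turn about z gives the same grasp; the last joint's range is limited). The gripper opens to 85 mm and grips with 20 to 120 N. Pads are 22 mm wide; open, the fingers measure 114 mm over their backs; the gripper's body (76 mm by 85 mm) begins 54 mm behind the grasp point. The pads swing forward as they close: fully open they stand 13 mm farther back than shut.
Start: joints at [1.275, 0.383, 0.016, 1.37, -0.006, 1.388, -0.046], TCP at [0.144, -0.608, 0.231] pointing down, gripper open.
Joint ranges: [-2.95, 2.95], [-0.25, 2.06], [-1.52, 1.56], [0.18, 2.33], [-1.44, 4.58], [0.02, 2.06], [-3.01, 3.01]. Speed limits (rad/s): [2.39, 2.39, 3.01, 3.01, 3.14, 3.14, 3.14].

## Interface

Orientations are given as [roll, pitch, yaw] about the fixed x, y, z axes, in that order (R = Rz(yaw) Ry(pitch) Rx(roll)).
In Python, from rig import read_state, optics, job_done, finder, manip gives the robot as it stands.
- The arm moves only by the shell command python3 -m handwheel 'ROWS' [FORCE]. ROWS is text: rows parted by semicolons, each of 7 numbers parted by spaces: the shift along the tool's x, y, z scaled (see below), then the turn, a rotation vector about the tool's x, y, z scaled (see below), then the closure, from 0 (fully open) to 1 (shut). In form: x y z ax ay az gripper; .... A call has 1 to 5 rows; each row shifts and turns the commanded pose from where the row before left it, along the tool's axes as they then stand; what a row does not reach is not made up. The controller multiplies each number of a shift by 0.04 m and each number of a turn by 8 degrees. A row lasts 1/10 s, in which the tool goes at most 50 mm and 8.59 degrees, less where a joint would pass 70% of its speed; a pose out of reach is approached as far as the arm can. A call with a number of a shift or a turn outside -1 to 1 is refused whole. A call with a gripper value outside its range is refused whole. The fingers move at their own pace and stop on an object; FORCE is the grip in N (left out, the last holds). Time passes only in rows, so rows that do not move let the fingers close. It gives the time, the measured TCP pose, the force, the opening and the grip force at its end, in the units of the state.
- read_state(): the state, without advancing time (a new reading comes with each control period).
- optics.read_camera(name): name is "side" or "top"; returns a dict with "image" (384x512x3 uint8, red, green, blue), "fx", "fy", "cx", "cy" (pixels), "dist_coeffs" ([k1, k2, p1, p2, k3] as OpenCV has them; the pictures are not rectified), "extrinsics" (4x4, takes a point from world to camera coordinates). Camera axes: x right, y up, looking along -z (the intrinsics and any distortion apply to the point x, -y, -z); pixel columns grow to the right and rows downward; lengths in m; the calibration is good to about 2 mm. A picture is of the moment at which its call begins. There is no depth.
- job_done(): hands the job in; it is judged then, once.
Trained networks look in a picture, given as the dict that the camera call returned (one of the last four; its "shot" number tells which), for a name from the list of things; names that differ only in an ending like _2 or _b are one class to them, and where a whole thing is asked for, a point or a joint stands for the part that bears it (a point fixed in the world has none). Each returns a list of dicts, best first, with "conf" (0 to 1); they miss things now and then, are a little off and sometimes report something else, mostly with a low value. They report only what shows in the picture. A call takes as long as a camera call. They do not tell look-alikes from the thing itself.
- finder.regions_of(picture, label): "pixels" (384x512 bool, what is visible of it) and "extent" ([left, top, right, bottom] as shares, 0 to 1, of the picture: columns of its width, rows of its height, round what is visible of it).
- finder.tip_of(picture, label): "point" ([column, row] as shares, 0 to 1, of the picture: columns of its width, rows of its height: a listed point, or the origin of a listed thing).
The state is a dict: "t": time; "q": joint angles; "qvel": joint speeds; "joint_efforts": joint torques, N m; "tcp_pos": TCP position; "eef_rot": TCP orientation; "contact_force": force on the tool from outside, world axes, zero at the start; "torque": the same for the moment, N m; "grip_width": finger opening in m; "gripper_force": force on a finger pad.
Only numpy, scipy, OpenCV 4.12 (cv2) and the standard library are available. Lean on these libraries where they do the work, as an engineer would, in place of code of your own. Each camera call takes 0.05 s, during which the arm holds its last target. There are 200 camera calls.

## Task

The lamp of the photometer is due for a change: press down the snap tab beside the lamp cover and, while it is down, push the cover out of its rails along the top of the instrument until the lamp compartment is completely uncovered, then take the hand away. The cover is only pushed, never lifted, and ends lying flat on top of the instrument. Leave the cuvette in its shaft and everything else on the bench where it stands.

Things in the scene. Friction and masses are not known exactly. Their poses are not given: they have to be found in the camera images.
- photometer: dark grey bench photometer, fixed, 404 mm wide (y), 314 mm deep (x). Origin: centre of its underside; x from its front (sloping panel with display and keys) to its rear, y to its user's left, z up. Its flat top lies at z = 140 mm, x -20 to 157 mm. In a row along y, all centred on x = 70 mm: black snap tab (y 159 to 197), lamp cover (y 77 to 153), free flat top (y 77 to -45)
- compartment (a point): centre of the mouth of the lamp compartment under the cover, level with the flat top: photometer x 70, y 115, z 140 mm. A rectangular opening with the lamp in it, y 90 to 140 mm, x 40 to 100 mm, 70 mm deep. It is completely uncovered when both near-end corners of the cover are past its edge, that is at photometer y below 90 mm
- rail_mid (a point): middle between the two fixed rails of the cover, on the flat top: photometer x 70, y 124 mm. Rails: y 95 to 153 mm, x 20 to 36 and 104 to 120 mm, 8 mm high; they overlap the cover's side flanges, so that on its seat it can only slide towards the photometer's -y, and only while the tab is down. Stops 6 mm high bar the way to +y
- shaft_frame (a point): middle of the left edge of the cuvette shaft's raised frame, at photometer x 65, y -45 mm, level with the flat top. The frame is 10 mm high and ends the free flat top on which the cover may slide; behind the shaft a flap stands open, 75 mm high
- tab_top (a point): centre of the upper face of the black ribbed snap tab, 38 mm (photometer y) x 40 mm (x), 17 mm above the flat top at rest and 8 mm fully down; it goes straight down. Towards the photometer's -y, 25 mm from this centre, stands the cover's near end wall, its top 22 mm above the flat top: a fingertip holding the tab down runs against this wall when it moves that way
- catch (a joint): travel of the snap tab in m: 0 up, 0.009 fully down; a spring drives it up, 2 N at the start and 6 N at the end of the travel. Its hook holds the cover's near end wall from inside, lets go when the tab is 5 mm or more down, and catches again if the tab comes up before the cover has gone about 10 mm; after that the tab may spring up
- cover_mid (a point): middle of the lamp cover, a loose grey plastic hood with vent slots on top, 76 mm long (y), 84 mm wide over its side flanges (x; hood 64 mm), 22 mm high, about 70 g; the point is 11 mm above its underside. On its seat: photometer x 70, y 115, z 151 mm, axes as the photometer's. It slides with its underside on the flat top
- cover_corner_front (a point): corner of the cover's underside at its near end (next to the tab), on the side of the photometer's front: 42 mm to -x and 38 mm to +y of the cover's middle; at photometer y = 153 mm when on its seat
- cover_corner_rear (a point): the other corner of the cover's near end, on the side of the photometer's rear: 42 mm to +x and 38 mm to +y of the cover's middle; at photometer y = 153 mm when on its seat
- cuvette: round glass cuvette with white cap, 17 mm across, 106 mm long, standing loose in the shaft of the photometer, its cap 36 mm above the flat top; origin at the centre of its foot. To be left alone
- rack: yellow rack full of cuvettes, 205 x 72 mm, 106 mm high, on the bench to the left of the photometer; origin at the centre of its underside, x along its length. To be left alone
- lamp_carton: cardboard carton of the spare lamp, 45 x 45 x 65 mm high, on the bench to the left of the photometer; origin at the centre of its underside. To be left alone
- beaker: empty glass beaker, 72 mm across, 95 mm high, on the bench to the right of the photometer; origin at the centre of its underside. To be left alone
There are look-alikes about, which are no part of the job. What is meant by the part that bears cover_mid is not blue, orange or yellow, and is the larger of those in its own colour.

How it is judged:
On the way, in this order (a step that is already met when the one before it is completed fails the run):
1. the snap tab is pressed down (5 mm or more) with the cover still on its seat (value of joint catch above 0.005 m and y of cover_mid in the frame of photometer above 0.108 m), for 0.05 s.
2. the cover is out of its rails and its near end past the compartment (y of each of cover_corner_front, cover_corner_rear in the frame of photometer below 0.09 m), for 0.1 s.
At the end, for the whole second after the job is handed in: Both near-end corners of the cover are past the compartment (photometer y < 90 mm); the cover lies flat (0.06 rad) and still on the flat top (its middle at 148 to 154 mm); the tab is up (within 2 mm); the cuvette moved < 10 mm, rack, carton and beaker < 20 mm (all of step 2 and z of cover_mid in the frame of photometer between 0.148 and 0.154 m and angle between cover_mid's own z axis and vertical below 0.06 rad and linear speed of lamp_cover below 0.01 m/s and value of joint catch below 0.002 m and distance of cuvette from where it was at the start of the episode below 0.01 m and distance of each of rack, lamp_carton, beaker from where it was at the start of the episode below 0.02 m); the robot touches nothing.
It fails at once if the cover is lifted or carried (its middle more than 10 mm above its height on the flat top, or tilted more than 0.3 rad) (z of cover_mid in the frame of photometer above 0.161 m or angle between cover_mid's own z axis and vertical above 0.3 rad).
It fails at once if the cover falls off the instrument (z of cover_mid in the frame of photometer below 0.135 m).
It fails at once if the cuvette is pulled out or knocked (moved more than 10 mm) (distance of cuvette from where it was at the start of the episode above 0.01 m).
It fails at once if rack, carton or beaker is disturbed (moved more than 20 mm) (distance of any of rack, lamp_carton, beaker from where it was at the start of the episode above 0.02 m).
It also fails if it takes over 38 s, if anything falls off the work surface, if the arm or the gripper's body presses on something with over 40 N, if the wrist force passes 120 N, or if a joint passes its speed limit or range.

## Working session

There is one attempt and no reset: what is moved stays moved. The work goes in short steps, Python scripts to look and compute and a shell command to move; the robot and the scene stay as the last step left them, time stands still between calls to the robot, and variables do not carry over. Pictures are saved under pics/ and viewed, at most 10 in all, crops included, and the job is handed in when it is done.

```bash
mkdir -p pics; cat > h.py <<'E'
import numpy as np, cv2
from rig import read_state, optics, finder, manip
def proj(p,P):
    E=np.array(p["extrinsics"]); c=(E[:3,:3]@np.atleast_2d(P).T+E[:3,3:]).T*[1,-1,-1]
    K=np.array([[p["fx"],0,p["cx"]],[0,p["fy"],p["cy"]],[0,0,1.]])
    return cv2.projectPoints(c,np.zeros(3),np.zeros(3),K,np.array(p["dist_coeffs"],float))[0][:,0]
def ray(p,uv):
    K=np.array([[p["fx"],0,p["cx"]],[0,p["fy"],p["cy"]],[0,0,1.]])
    x,y=cv2.undistortPoints(np.array([[uv]],float),K,np.array(p["dist_coeffs"],float))[0,0]
    E=np.array(p["extrinsics"]); R=E[:3,:3]
    return -R.T@E[:3,3], R.T@np.array([x,-y,-1.])
def atz(p,uv,z):
    o,d=ray(p,uv); return o+d*(z-o[2])/d[2]
E
python3 - <<'E'
from h import *
print(manip.grip_depth, read_state()["eef_rot"])
ims=[]
for n in("top","side"):
    p=optics.read_camera(n); ims.append(p["image"]); 
    for l in["photometer","compartment","rail_mid","shaft_frame","tab_top","cover_mid","cover_corner_front","cover_corner_rear","cuvette","rack","lamp_carton","beaker"]:
        print(n,l,[(np.round(np.array(r["point"])*[512,384],1).tolist(),round(r["conf"],2)) for r in finder.tip_of(p,l)[:4]])
    cv2.imwrite(f"pics/{n}0.png",cv2.resize(p["image"][:,:,::-1],(768,576)))
E
```

```text
0.0187 [-3.13959826e+00  3.94591340e-05  2.32855602e-01]
top photometer [([307.6, 228.4], 0.61)]
top compartment [([273.0, 211.7], 0.72), ([269.9, 215.3], 0.32)]
top rail_mid [([268.2, 217.8], 0.63)]
top shaft_frame [([325.9, 200.0], 0.87)]
top tab_top [([251.1, 221.4], 0.46)]
top cover_mid [([247.1, 145.8], 0.86), ([286.4, 149.4], 0.81), ([324.7, 140.4], 0.79), ([273.1, 212.1], 0.76)]
top cover_corner_front [([331.8, 130.2], 0.96), ([219.2, 187.2], 0.9), ([263.4, 229.9], 0.86), ([284.5, 158.7], 0.63)]
top cover_corner_rear [([196.2, 182.4], 0.81), ([256.1, 204.9], 0.65), ([273.4, 147.0], 0.59), ([338.7, 150.8], 0.59)]
top cuvette [([342.9, 192.6], 0.56)]
top rack []
top lamp_carton [([213.1, 221.9], 0.66)]
top beaker [([384.8, 196.6], 0.66)]
side photometer [([226.9, 283.8], 0.72)]
side compartment [([233.4, 196.3], 0.62)]
side rail_mid [([233.1, 196.3], 0.79)]
side shaft_frame [([263.4, 245.3], 0.83)]
side tab_top [([224.5, 178.6], 0.6)]
side cover_mid [([282.7, 183.9], 0.87), ([335.9, 249.2], 0.85), ([235.2, 195.1], 0.73), ([329.0, 211.2], 0.69)]
side cover_corner_front [([209.6, 191.9], 0.91), ([266.6, 198.6], 0.74), ([340.7, 207.1], 0.74), ([393.8, 298.4], 0.59)]
side cover_corner_rear [([363.9, 315.3], 0.86), ([265.5, 179.5], 0.71), ([337.0, 239.1], 0.58), ([243.9, 183.6], 0.55)]
side cuvette [([243.1, 186.0], 0.21)]
side rack [([147.5, 216.0], 0.64), ([241.9, 182.5], 0.31)]
side lamp_carton []
side beaker []
```

View pics/top0.png

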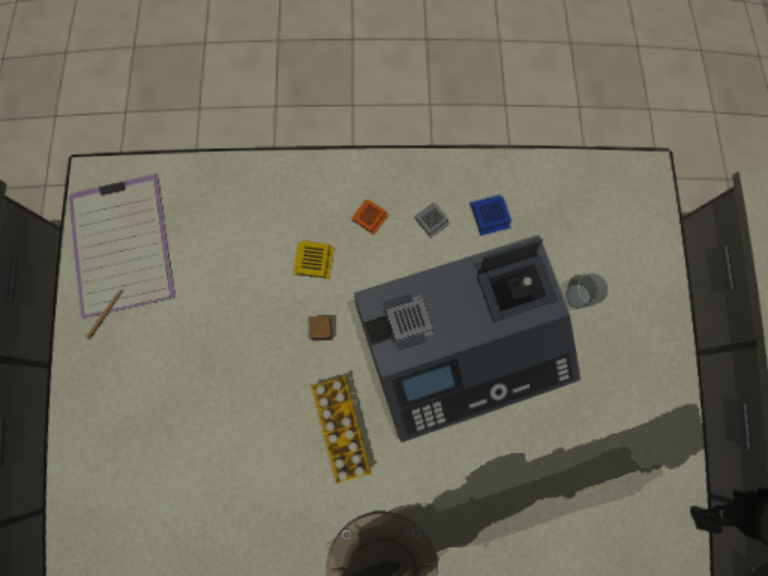

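View pics/side0.png

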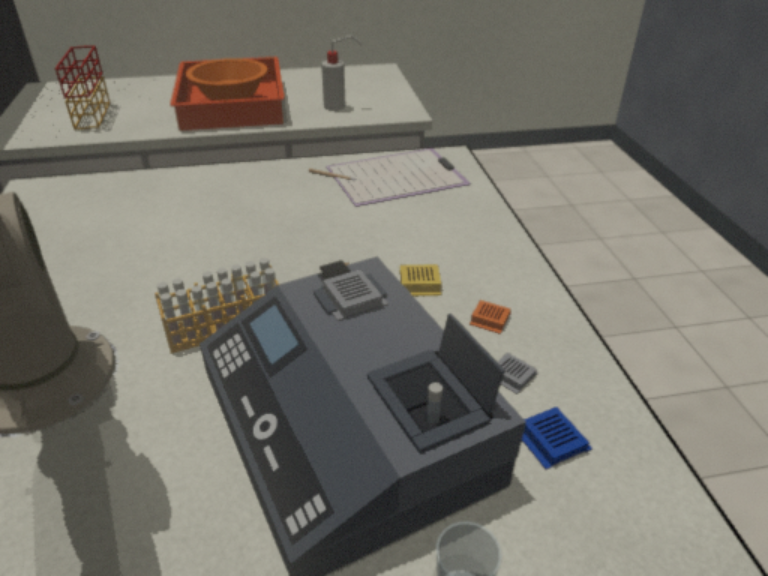

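The top view shows these candidates for the cover (512-wide pixels):
- orange at (247,145)
- small grey on the bench at (288,146)
- blue at (327,143)
- yellow at (209,173)
- larger grey on the instrument at (273,212), next to the black tab at (251,220)

I choose the grey one on the instrument. Next I fit the photometer pose and check it in a crop.

```bash
cat > fit.py <<'E'
from h import *
from scipy.optimize import least_squares
M={"compartment":(70,115,140),"rail_mid":(70,124,140),"shaft_frame":(65,-45,140),"tab_top":(70,178,157),"cover_mid":(70,115,151),"cover_corner_front":(28,153,140),"cover_corner_rear":(112,153,140),"photometer":(0,0,0)}
def w(s,P):
    c,n=np.cos(s[2]),np.sin(s[2]); P=np.atleast_2d(P)/1000
    return P@np.array([[c,-n,0],[n,c,0],[0,0,1]]).T+[s[0],s[1],0]
if __name__=="__main__":
    ps=[optics.read_camera(n) for n in("top","side")]
    obs=[(p,l,[np.array(r["point"])*[512,384] for r in finder.tip_of(p,l)]) for p in ps for l in M]
    s=np.array([.5,-.05,.25]); o=atz(ps[0],(273,212),.151); s[:2]+=o[:2]-w(s,M["cover_mid"])[0,:2]
    for g in(25,10,8):
        pr=[]
        for p,l,c in obs:
            if not c: continue
            e=proj(p,w(s,M[l]))[0]; b=min(c,key=lambda q:np.hypot(*(q-e)))
            if np.hypot(*(b-e))<g: pr.append((p,l,b))
        f=lambda s:np.concatenate([proj(p,w(s,M[l]))[0]-b for p,l,b in pr])
        s=least_squares(f,s,loss="soft_l1").x
    print(s.round(4).tolist(),len(pr)); print([(l,d.round(1).tolist()) for (_,l,_),d in zip(pr,f(s).reshape(-1,2))])
    np.save("s.npy",s)
    out=[]
    for p in ps:
        im=cv2.resize(p["image"][:,:,::-1],None,fx=4,fy=4,interpolation=cv2.INTER_CUBIC)
        for B in([(28,77,140),(112,77,140),(112,153,140),(28,153,140)],[(-20,202,140),(157,202,140),(157,-202,140),(-20,-202,140)],[(50,159,157),(90,159,157),(90,197,157),(50,197,157)]):
            cv2.polylines(im,[(proj(p,w(s,B))*4+2).astype(int)],True,(0,255,0),1)
        c=(proj(p,w(s,(70,100,150)))[0]*4).astype(int); out.append(im[c[1]-240:c[1]+240,c[0]-200:c[0]+200])
    cv2.imwrite("pics/fit.png",np.hstack(out))
E
python3 fit.py
```

```text
[0.477, -0.1895, 0.2991] 15
[('compartment', [-1.2, 2.8]), ('rail_mid', [1.0, -1.1]), ('tab_top', [0.9, 0.4]), ('cover_mid', [0.0, 1.8]), ('cover_corner_front', [-1.2, -0.8]), ('cover_corner_rear', [-0.8, 1.9]), ('photometer', [-0.6, 1.1]), ('compartment', [0.9, 1.4]), ('rail_mid', [0.2, 1.4]), ('shaft_frame', [1.7, -0.6]), ('tab_top', [-2.8, 1.4]), ('cover_mid', [1.3, 2.5]), ('cover_corner_front', [0.5, -0.6]), ('cover_corner_rear', [0.9, -0.1]), ('photometer', [-2.3, -1.6])]
```

View pics/fit.png

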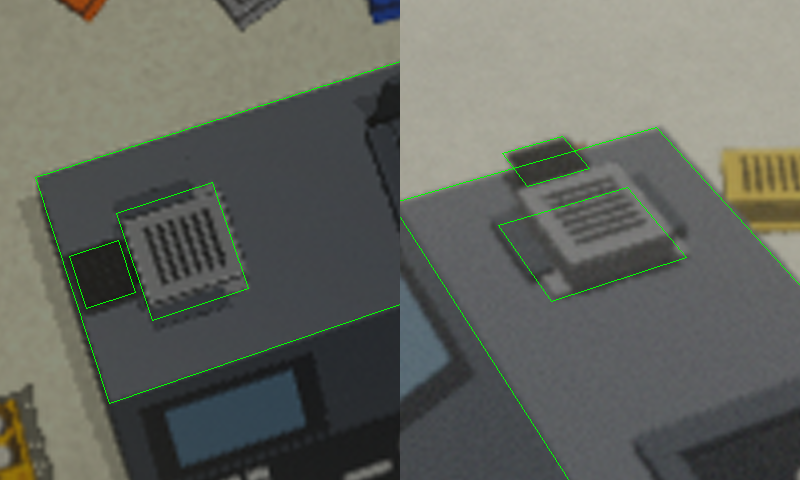

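The overlay fits: tab, grey cover and top edges agree to about 3 mm. Crop (180,245) shows the grey hood with slots beside the black tab at (102,273), so the choice holds. Next I raise the tool, close the fingers and travel over.

```bash
python3 -m handwheel '0 0 -0.9 0 0 0 1; 0 0 -0.9 0 0 0 1; 0.94 -0.66 0 0 0 0 1; 0.94 -0.66 0 0 0 0 1; 0.94 -0.66 0 0 0 0 1' 40; python3 -m handwheel '0.94 -0.66 0 0 0 0 1; 0.94 -0.66 0 0 0 0 1; 0.94 -0.66 0 0 0 0 1; 0.94 -0.66 0 0 0 0 1; 0.94 -0.66 0 0 0 0 1'; python3 -m handwheel '0.94 -0.66 0 0 0 0 1; 0.43 -0.86 0 0 0 0 1; 0.43 -0.86 0 0 0 0 1; 0.43 -0.86 0 0 0 0 1; 0.43 -0.86 0 0 0 0 1'; python3 -m handwheel '0.43 -0.86 0 0 0 0 1; 0.43 -0.86 0 0 0 0 1; 0.43 -0.86 0 0 0 0 1; 0 0 0 0 0 -1 1; 0 0 0 0 0 -1 1';python3 -m handwheel '0 0 0 0 0 -1 1; 0 0 0 0 0 -1 1; 0 0 0 0 0 -1 1; 0 0 0 0 0 -1 1; 0 0 0 0 0 -1 1'; python3 -m handwheel '0 0 0 0 0 -1 1; 0 0 0 0 0 -1 1; 0 0 0 0 0 -1 1; 0 0 0 0 0 -1 1; 0 0 0 0 0 -0.7 1'
cat > rel.py <<'E'
from h import *; from fit import w
st=read_state(); s=np.load("s.npy"); c,n=np.cos(s[2]),np.sin(s[2]); d=np.array(st["tcp_pos"])-[s[0],s[1],0]
print("t",st["t"],"ph mm",np.round(1000*np.array([c*d[0]+n*d[1],-n*d[0]+c*d[1],d[2]]),1),"yaw err",np.array(st["eef_rot"])-[0,0,s[2]+np.pi/2],"F",np.round(st["contact_force"],1),st["grip_width"])
E
python3 rel.py
```

```text
t: 2.7
tcp_pos: [0.2365, -0.5039, 0.3036]
eef_rot: [3.141, -0.0, 0.232]
contact_force: [0.2, -0.4, -0.8]
grip_width: 0.0123
gripper_force: 0.0
t: 3.2
tcp_pos: [0.3891, -0.3317, 0.3037]
eef_rot: [3.141, -0.0, 0.233]
contact_force: [0.7, -1.3, -0.3]
grip_width: -0.0001
gripper_force: 0.0
t: 3.7
tcp_pos: [0.454, -0.1475, 0.3035]
eef_rot: [3.141, -0.0, 0.233]
contact_force: [1.3, -0.8, 0.7]
grip_width: 0.0001
gripper_force: 0.0
t: 4.2
tcp_pos: [0.4804, -0.035, 0.3035]
eef_rot: [3.141, -0.0, 0.521]
contact_force: [0.5, -0.2, -0.8]
grip_width: 0.0001
gripper_force: 0.0
t: 4.7
tcp_pos: [0.4802, -0.0368, 0.3035]
eef_rot: [3.141, -0.0, 1.216]
contact_force: [-0.1, -0.2, -0.2]
grip_width: 0.0003
gripper_force: 0.0
t: 5.2
tcp_pos: [0.4802, -0.0368, 0.3035]
eef_rot: [3.141, 0.0, 1.872]
contact_force: [0.4, -0.7, -0.5]
grip_width: -0.0004
gripper_force: 0.0
t 5.2 ph mm [ 48.1 144.9 303.5] yaw err [3.14132683e+00 1.73469249e-04 2.07787512e-03] F [ 0.4 -0.7 -0.5] -0.00035008919480117973
```

```bash
python3 -m handwheel '0.73 0.55 0 0 0 0 1; 0 0 0.95 0 0 0 1; 0 0 0.95 0 0 0 1; 0 0 0.95 0 0 0 1; 0 0 0 0 0 0 1' >/dev/null; python3 rel.py; python3 - <<'E'
from h import *; from fit import w
out=[];s=np.load("s.npy")
for n in("top","side"):
    p=optics.read_camera(n); im=cv2.resize(p["image"][:,:,::-1],None,fx=4,fy=4,interpolation=cv2.INTER_CUBIC)
    cv2.circle(im,tuple((proj(p,read_state()["tcp_pos"])[0]*4+2).astype(int).tolist()),4,(0,0,255),-1)
    c=(proj(p,w(s,(70,150,165)))[0]*4).astype(int); out.append(im[c[1]-240:c[1]+240,c[0]-200:c[0]+200])
cv2.imwrite("pics/near.png",np.hstack(out))
E
```

```text
t 5.7 ph mm [ 67.  174.7 184.9] yaw err [-3.13369738e+00 -3.04902959e-03 -3.44843316e-03] F [-0.   0.3 -0.6] -0.0003347329058879199
```

View pics/near.png

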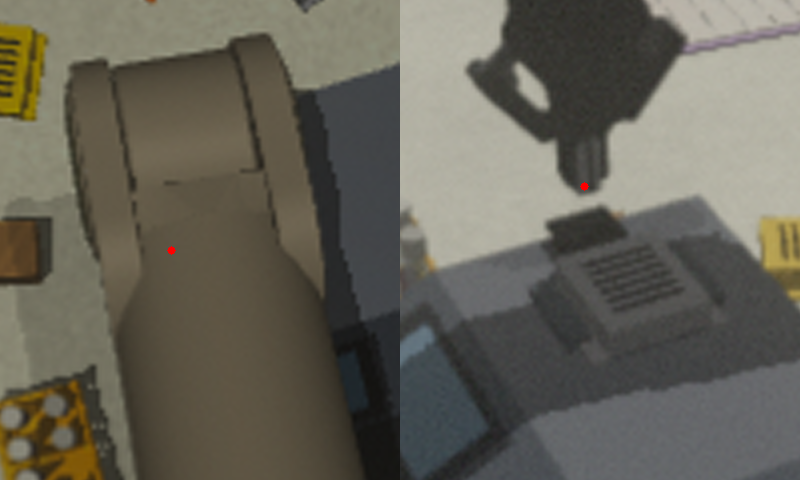

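The side crop shows the shut fingertips at (585,190), straight above the black tab at (585,230). The arm hides the tab in the top view. Next I press down gently.

```bash
python3 -m handwheel '0 0.07 0.5 0 0 0 1; 0 0 0.12 0 0 0 1; 0 0 0 0 0 0 1'; python3 rel.py; python3 -m handwheel '0 0 0.1 0 0 0 1; 0 0 0.1 0 0 0 1; 0 0 0 0 0 0 1'; python3 rel.py
```

```text
t: 6.1
tcp_pos: [0.496, -0.0016, 0.1657]
eef_rot: [3.141, 0.0, 1.866]
contact_force: [-0.0, -0.1, -0.0]
grip_width: -0.0003
gripper_force: 0.0
t 6.1 ph mm [ 73.5 173.9 165.7] yaw err [ 3.14054997e+00  2.91093353e-04 -3.45695358e-03] F [-0.  -0.1 -0. ] -0.00029402097695114046
t: 6.4
tcp_pos: [0.4958, -0.0016, 0.1568]
eef_rot: [3.141, 0.0, 1.866]
contact_force: [0.2, 0.2, 2.4]
grip_width: 0.0001
gripper_force: 1.0
t 6.4 ph mm [ 73.3 173.9 156.8] yaw err [ 3.14067692e+00  2.69151874e-04 -3.56564613e-03] F [0.2 0.2 2.4] 6.815053263946411e-05
```

Contact at 157 mm with 2.4 N, as expected. Press to about 149 mm.

```bash
python3 -m handwheel '0 -0.07 0 0 0 0 1; 0 0 0.1 0 0 0 1; 0 0 0.1 0 0 0 1; 0 0 0 0 0 0 1; 0 0 0 0 0 0 1'; python3 rel.py
```

```text
t: 6.9
tcp_pos: [0.4932, -0.0023, 0.1488]
eef_rot: [3.141, 0.0, 1.866]
contact_force: [1.0, 0.7, 5.3]
grip_width: 0.0
gripper_force: 2.8
t 6.9 ph mm [ 70.6 174.  148.8] yaw err [ 3.14073429e+00  1.40070055e-04 -3.39152932e-03] F [1.  0.7 5.3] 2.3151243824156306e-05
```

```bash
python3 -m handwheel '-0.15 0 0.02 0 0 0 1; -0.15 0 0 0 0 0 1; -0.15 0 0 0 0 0 1; 0 0 0 0 0 0 1'; python3 rel.py;  python3 -m handwheel '-0.15 0 0 0 0 0 1; -0.15 0 0 0 0 0 1; -0.15 0 0 0 0 0 1; 0 0 0 0 0 0 1'; python3 rel.py
```

```text
t: 7.3
tcp_pos: [0.4983, -0.0189, 0.1481]
eef_rot: [3.141, -0.001, 1.867]
contact_force: [-0.4, 2.4, 6.4]
grip_width: -0.0002
gripper_force: 3.4
t 7.3 ph mm [ 70.6 156.7 148.1] yaw err [ 3.14101700e+00 -1.11065880e-03 -2.87839738e-03] F [-0.4  2.4  6.4] -0.0002244139733898017
t: 7.7
tcp_pos: [0.5032, -0.0376, 0.1474]
eef_rot: [-3.141, -0.0, 1.865]
contact_force: [1.1, -1.5, 2.4]
grip_width: 0.0003
gripper_force: 1.3
t 7.7 ph mm [ 69.8 137.3 147.4] yaw err [-3.14110493e+00 -1.29350362e-04 -4.43463642e-03] F [ 1.1 -1.5  2.4] 0.0002777277332699668
```

```bash
cat > look.py <<'E'
import sys
from h import *; from fit import w
s=np.load("s.npy"); p=optics.read_camera("side")
im=cv2.resize(p["image"][:,:,::-1],None,fx=4,fy=4,interpolation=cv2.INTER_CUBIC)
c=(proj(p,w(s,(70,90,150)))[0]*4).astype(int); cv2.imwrite(sys.argv[1],im[c[1]-240:c[1]+240,c[0]-240:c[0]+240])
c,n=np.cos(s[2]),np.sin(s[2])
for l,z in(("cover_mid",.151),("cover_corner_front",.14),("cover_corner_rear",.14)):
    for r in finder.tip_of(p,l):
        d=atz(p,np.array(r["point"])*[512,384],z)-[s[0],s[1],0]; x,y=1000*(c*d[0]+n*d[1]),1000*(-n*d[0]+c*d[1])
        if 0<x<140: print(l,round(x),round(y),round(r["conf"],2))
E
python3 look.py pics/push1.png
```

```text
cover_mid 73 104 0.73
cover_corner_front 28 139 0.93
cover_corner_rear 133 -270 0.84
cover_corner_rear 107 134 0.64
```

View pics/push1.png

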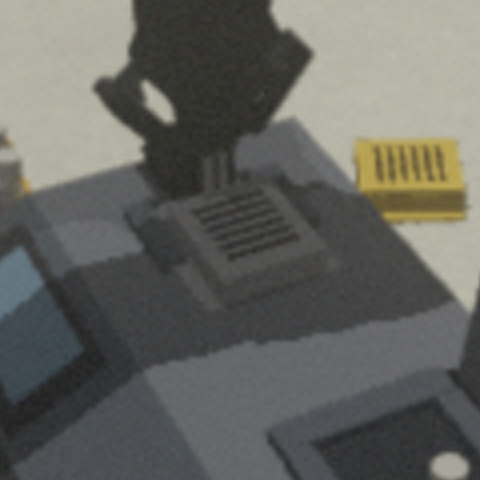

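The cover has moved about 14 mm or more, flat and straight, with its near end at the fingers (crop (215,180)). Push on.

```bash
python3 -m handwheel '-0.15 0 0 0 0 0 1; -0.15 0 0 0 0 0 1; -0.15 0 0 0 0 0 1; -0.15 0 0 0 0 0 1; 0 0 0 0 0 0 1'; python3 rel.py;  python3 -m handwheel '-0.15 0 -0.04 0 0 0 1; -0.15 0 0 0 0 0 1; -0.15 0 0 0 0 0 1; -0.15 0 0 0 0 0 1; 0 0 0 0 0 0 1'; python3 rel.py; python3 look.py pics/push2.png
```

```text
t: 8.4
tcp_pos: [0.5103, -0.0612, 0.1474]
eef_rot: [-3.141, 0.0, 1.865]
contact_force: [-0.6, -0.0, -0.4]
grip_width: -0.0003
gripper_force: 0.0
t 8.4 ph mm [ 69.6 112.7 147.4] yaw err [-3.14112805e+00  7.44176129e-05 -5.25931906e-03] F [-0.6 -0.  -0.4] -0.00032128203767015377
t: 8.9
tcp_pos: [0.5175, -0.0841, 0.1492]
eef_rot: [-3.142, 0.0, 1.865]
contact_force: [0.2, -0.6, -0.1]
grip_width: 0.0
gripper_force: 0.0
t 8.9 ph mm [ 69.7  88.8 149.2] yaw err [-3.14155661e+00  2.45567753e-04 -4.98377819e-03] F [ 0.2 -0.6 -0.1] 3.269888899633415e-05
cover_mid 67 33 0.84
cover_corner_front 29 90 0.8
cover_corner_front 69 127 0.56
cover_corner_rear 127 -271 0.94
cover_corner_rear 115 82 0.63
cover_corner_rear 78 190 0.34
```

View pics/push2.png

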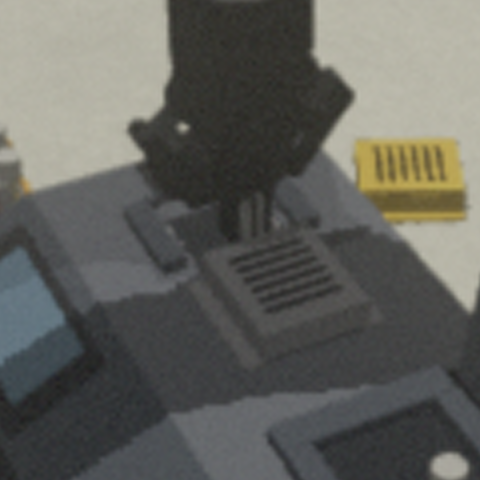

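The cover is out of the rails, flat and turned only slightly, with its near end around 80–90 mm. I push about 18 mm more, slightly towards the front side, then back off.

```bash
python3 -m handwheel '0.1 -0.2 0 0 0 0 1; -0.15 0 0 0 0 0 1; -0.15 0 0 0 0 0 1; -0.15 0 0 0 0 0 1; -0.1 0 0 0 0 0 1'; python3 -m handwheel '0 0 0 0 0 0 1; 0 0 0 0 0 0 1' >/dev/null; python3 rel.py; python3 -m handwheel '0.3 0 0 0 0 0 1; 0 0 -0.9 0 0 0 1; 0 0 -0.9 0 0 0 1; 0 0 -0.9 0 0 0 1; 0 0 -0.9 0 0 0 1' >/dev/null; python3 -m handwheel '0.9 -0.6 0 0 0 0 1; 0.9 -0.6 0 0 0 0 1; 0.9 -0.6 0 0 0 0 1; 0 0 0 0 0 0 1; 0 0 0 0 0 0 1'; python3 look.py pics/end.png; python3 - <<'E'
from h import *
cv2.imwrite("pics/endtop.png",cv2.resize(optics.read_camera("top")["image"][120:300,160:400,::-1],None,fx=3,fy=3))
E
```

```text
t: 9.6
tcp_pos: [0.5151, -0.1033, 0.1494]
eef_rot: [3.141, 0.0, 1.866]
contact_force: [-0.2, -0.4, 0.0]
grip_width: 0.0001
gripper_force: 0.4
t 9.8 ph mm [ 61.8  72.  149.2] yaw err [-3.14153647e+00 -2.73291774e-04 -3.74644028e-03] F [-0.  -0.7  0.3] -0.0002446108716762858
t: 10.8
tcp_pos: [0.4104, -0.0074, 0.2937]
eef_rot: [3.141, 0.002, 1.869]
contact_force: [0.5, -1.0, 0.1]
grip_width: 0.0003
gripper_force: 0.0
cover_mid 74 16 0.93
cover_corner_front 26 67 0.82
cover_corner_rear 119 72 0.96
```

View pics/end.png

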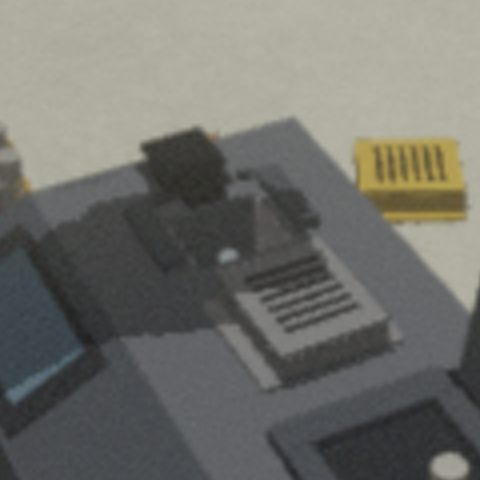

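View pics/endtop.png

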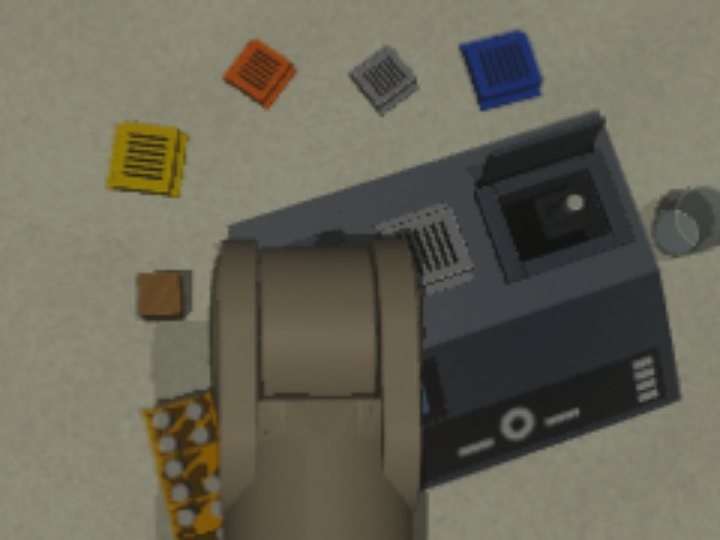

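The cover lies flat past the compartment, its near corners at about 67–72 mm. The lamp mouth is open (crop (225,240)), the tab at (185,165) is up, and the other things stand where they were.

```bash
python3 -c "from rig import job_done; print(job_done())"
```

```text
the job is handed in; nothing more can be done
None
```

I handed the job in at about 11 s of the 38 s allowed: tab pressed, lamp cover pushed flat along the top until the compartment was completely uncovered (near corners at about 70 mm, limit 90 mm), tab back up, hand clear; no verdict came back.

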